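# Open the slide case

## Task

The class needs the microscope slides: press the round release button on the front ledge of the wide, flat slide case so that its lid springs open right up to its stop, then let the button come back up. Leave the smaller, taller instrument case beside it shut.

Things in the scene. Friction and masses are not known exactly. Their poses are not given: they have to be found in the camera images.
- slide_button_top (a point): Top centre of the slide case's release button: steel disc 28 mm across, 10 mm proud of a black collar 44 mm across; top 58 mm above the table. It sits mid-width on the ledge (70 mm deep, 36 mm high) along the case's front, 40 mm in front of the lid's edge. Axes: z up, x from the case's front to its hinge, y along its width. Pressed straight down; the point sinks with it
- slide_button (a joint): Travel of that button, m: 0 up, 0.006 fully down. Its spring takes 1.5 N to start and about 5 N fully down; pressed beyond about 4 mm it unlatches the lid. Let go, it comes back up by itself
- slide_lid (a joint): Lid angle of the slide case, rad: 0 shut and latched, 1.75 open at its stop. The case is wide and flat, grey, fixed, 200 mm deep, 270 wide, 50 high, front roughly to the robot, left or right of the other case. The lid (130 mm deep, 270 wide, 14 thick) is hinged at the case's back edge; unlatched, its spring swings it up and back, away from the button, in 1 to 2 s and holds it there
- instrument_lid (a joint): Lid angle, rad, 0 shut, of the other case, the instrument case: fixed, same grey plastic and same button on its front ledge, but smaller and taller, 160 mm deep, 130 wide, 89 high (button top 97 mm above the table). It stands about 0.4 to 0.6 m to the left or right of the slide case
There are look-alikes about, which are no part of the job. Leave any red look-alike of the part that bears instrument_lid alone.

How it is judged:
On the way, in this order (a step that is already met when the one before it is completed fails the run):
1. the slide case's release button is pressed in by more than 3 mm (value of joint slide_button above 0.003 m), for 0.02 s.
2. the slide case's lid has sprung open to its stop (value of joint slide_lid above 1.6 rad), for 0.2 s.
At the end, for the whole second after the job is handed in: The slide case's lid is open to its stop (beyond 1.6 rad of 1.75), its release button is back up (within 1.5 mm) and the instrument case's lid is shut (below 0.1 rad) (value of joint slide_lid above 1.6 rad and value of joint slide_button below 0.0015 m and value of joint instrument_lid below 0.1 rad); the robot touches nothing.
It fails at once if the instrument case's lid comes open (0.15 rad) (value of joint instrument_lid above 0.15 rad).
It also fails if it takes over 32 s, if anything falls off the work surface, if the arm or the gripper's body presses on something with over 40 N, if the wrist force passes 120 N, or if a joint passes its speed limit or range.

## Robot

A 6-joint arm with a two-finger parallel gripper is mounted at the origin on the work surface. World frame = base frame: x ahead of the robot, y to its left, z up, the work surface at z = 0. Lengths are in m, angles in rad, forces in N, time in s.
With the tool pointing down it reaches from about 0.35 to 0.975 m from the base axis. Payload 4.9 kg.
Tool frame: the origin (TCP) lies at the very end of the fingers, on their centre line; the grasp point (between the pads) lies 19 mm behind it; z points along the fingers, x is the direction in which the jaws open and shut, and the axes are right-handed (so a half turn about z gives the same grasp; the last joint's range is limited). The gripper opens to 85 mm and grips with 20 to 120 N. Pads are 22 mm wide; open, the fingers measure 114 mm over their backs; the gripper's body (76 mm by 85 mm) begins 54 mm behind the grasp point. The pads swing forward as they close: fully open they stand 13 mm farther back than shut.
Start: joints at [1.22, 0.053, 1.613, -0, 1.476, -0.119], TCP at [0.144, 0.608, 0.231] pointing down, gripper open.
Joint ranges: [-3.01, 3.01], [-1.01, 2.22], [0.06, 2.58], [-1.02, 4.17], [0.09, 2.62], [-3.14, 3.14]. Speed limits (rad/s): [2.57, 2.57, 3.14, 3.14, 3.14, 3.14].

## Interface

Orientations are given as a rotation vector (axis times angle).
In Python, from station import monitor, imaging, ticket gives the robot as it stands.
- The arm moves only by the tool step_arm, never from a script. Its argument "targets" is one flat list of numbers, 4 for each row, row after row: the shift along the tool's x, y, z in m, then the turn about the tool's z in rad. In form: [tx, ty, tz, roll, tx, ty, tz, roll, ...]. A call has 1 to 12 rows; each row is the pose to reach, as a shift and turn from the pose measured when the call began, along the tool's axes at that moment; what a row does not reach only later rows make up. A row lasts 1/12 s, in which the tool goes at most 41.7 mm and 7.16 degrees, less where a joint would pass 70% of its speed; a pose out of reach is approached as far as the arm can. A call with a gripper value outside its range is refused whole. "grip" is the finger opening in m, from 0 to 0.0854, set as the call begins (left out, the last holds). The fingers move at their own pace and stop on an object; "force" is the grip in N (left out, the last holds). Time passes only in rows, so rows that repeat a pose let the fingers close. It gives the time, the measured TCP pose, the force and the opening at its end, in the units of the state.
- monitor.get_obs(): the state, without advancing time (a new reading comes with each control period).
- imaging.get_image(name): name is "side" or "top"; returns a dict with "color" (400x640x3 uint8, red, green, blue), "depth" (400x640 float32, m along the optical axis (not along the pixel's ray), 0 where there is no reading), "fov_y" (degrees; the focal length in pixels is half the picture's height over the tangent of half this angle, whatever the lens; pixels are square), "cx", "cy" (the principal point, pixels), "R" (3x3) and "t" (3): a world point X has camera coordinates R X + t. Camera axes: x right, y down, z forward; pixel columns grow to the right and rows downward; lengths in m; the calibration is good to about 2 mm. A picture is of the moment at which its call begins.
- ticket.finish_job(): hands the job in, once; it reports no verdict.
Trained networks look in a picture, given as the dict that the camera call returned (one of the last four; its "shot" number tells which), for a name from the list of things; names that differ only in an ending like _2 or _b are one class to them, and where a whole thing is asked for, a point or a joint stands for the part that bears it (a point fixed in the world has none). Each returns a list of dicts, best first, with "score" (0 to 1); they miss things now and then, are a little off and sometimes report something else, mostly with a low value. They report only what shows in the picture. A call takes as long as a camera call. They do not tell look-alikes from the thing itself.
- imaging.search_frame(name, picture): "uv" ([column, row] in pixels, amid what is visible of it).
- imaging.mark_of(name, picture): "uv" ([column, row] in pixels: a listed point, or the origin of a listed thing).
The state is a dict: "t": time; "q": joint angles; "dq": joint speeds; "effort": joint torques, N m; "tool_pos": TCP position; "tool_rot": TCP orientation; "contact_force": force on the tool from outside, world axes, zero at the start; "wrist_torque": the same for the moment, N m; "opening": finger opening in m.
Only numpy, scipy, OpenCV 4.12 (cv2) and the standard library are available. Lean on these libraries where they do the work, as an engineer would, in place of code of your own. Each camera call takes 0.05 s, during which the arm holds its last target.

## Working session

There is one attempt and no reset: what is moved stays moved. The work goes in short steps, Python scripts to look and compute and a tool call to move; the robot and the scene stay as the last step left them, time stands still between calls to the robot, and variables do not carry over. Pictures are saved under pics/ and viewed, and the job is handed in when it is done.

Besides the shell and the picture viewer there is one more tool, called after "Emit:" by a JSON object that holds its "name" and its "arguments". step_arm: Moves the arm, as the interface text tells. Its arguments: {"type":"object","properties":{"targets":{"type":"array","items":{"type":"number"}},"grip":{"type":"number"},"force":{"type":"number"}},"required":["targets"]}

```bash
mkdir -p pics; cat > h.py <<'E'
import numpy as np, cv2
from station import monitor, imaging, ticket
def K(p):
    f=200/np.tan(np.radians(p["fov_y"])/2); return f,p["cx"],p["cy"]
def pix2w(p,u,v,d=None):
    f,cx,cy=K(p)
    if d is None: 
        a=p["depth"][int(v)-1:int(v)+2,int(u)-1:int(u)+2]; d=np.median(a[a>0]) if (a>0).any() else 0
    return np.array(p["R"]).T@(np.array([(u-cx)/f*d,(v-cy)/f*d,d])-p["t"])
def ray_z(p,u,v,z):
    f,cx,cy=K(p); R=np.array(p["R"]).T; o=-R@p["t"]; r=R@np.array([(u-cx)/f,(v-cy)/f,1]); return o+r*(z-o[2])/r[2]
E
python3 - <<'E'
from h import *
o=monitor.get_obs(); print({k:np.round(v,3) for k,v in o.items()})
for n in ("top","side"):
    p=imaging.get_image(n); cv2.imwrite(f"pics/{n}1.png",p["color"][:,:,::-1])
    for nm in ("slide_button_top","slide_lid","instrument_lid"):
        for fn in ("search_frame","mark_of"):
            try:
                for r in getattr(imaging,fn)(nm,p)[:4]:
                    u,v=r["uv"]; print(n,nm,fn,np.round([u,v],1),round(r["score"],2),np.round(pix2w(p,u,v),3), np.round(ray_z(p,u,v,.058),3))
            except Exception as e: print(n,nm,fn,repr(e))
E
```

```text
{'t': np.float64(0.0), 'q': array([ 1.22 ,  0.053,  1.614, -0.   ,  1.476, -0.119]), 'dq': array([-0.002, -0.001, -0.   ,  0.002, -0.   , -0.   ]), 'effort': array([ 0.0000e+00, -3.9367e+01, -3.7018e+01, -0.0000e+00,  7.0000e-03,
        0.0000e+00]), 'tool_pos': array([0.143, 0.608, 0.23 ]), 'tool_rot': array([ 2.463,  1.949, -0.003]), 'contact_force': array([ 0.805, -0.573, -0.013]), 'wrist_torque': array([0.011, 0.013, 0.025]), 'opening': np.float64(0.085)}
top slide_button_top mark_of [423.6 202.2] 0.66 [ 0.548 -0.225  0.058] [ 0.548 -0.224  0.058]
top slide_lid search_frame [408.1 164.3] 0.66 [ 0.636 -0.191  0.05 ] [ 0.634 -0.189  0.058]
top slide_lid mark_of ValueError('it knows: slide_button_top')
top instrument_lid search_frame [198.3 150.6] 0.84 [0.65  0.288 0.091] [0.657 0.3   0.058]
top instrument_lid mark_of ValueError('it knows: slide_button_top')
side slide_button_top mark_of [334.7 154.4] 0.65 [ 0.535 -0.229  0.055] [ 0.534 -0.224  0.058]
side slide_lid search_frame [293.8 164. ] 0.71 [ 0.628 -0.168  0.05 ] [ 0.625 -0.157  0.058]
side slide_lid search_frame [335.8 155.2] 0.23 [ 0.531 -0.225  0.056] [ 0.53  -0.221  0.058]
side slide_lid mark_of ValueError('it knows: slide_button_top')
side instrument_lid search_frame [203.6 293.1] 0.72 [0.647 0.289 0.088] [0.663 0.269 0.058]
side instrument_lid search_frame [344.9 323.8] 0.55 [0.395 0.286 0.087] [0.398 0.267 0.058]
side instrument_lid mark_of ValueError('it knows: slide_button_top')
```

View pics/top1.png

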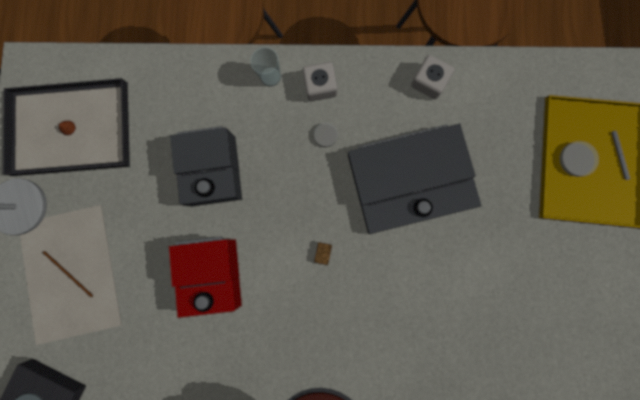

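View pics/side1.png

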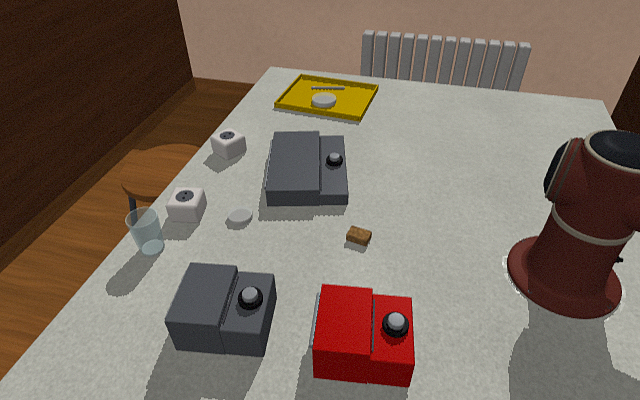

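```bash
python3 - <<'E'
import cv2
a=cv2.imread("pics/top1.png")[110:270,330:530]; cv2.imwrite("pics/crop_top.png",cv2.resize(a,None,fx=3.5,fy=3.5,interpolation=cv2.INTER_CUBIC))
E
```

```text
(no output)
```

View pics/crop_top.png

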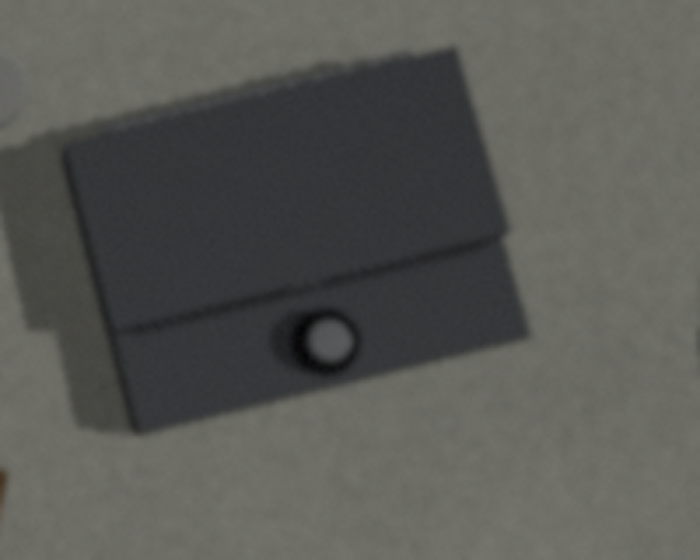

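The candidates in the top picture are:
- Grey wide flat case at (413,178), with its button at about (424,207).
- Grey small tall case at (205,165), which is the instrument case.
- Red look-alike at (205,280).

The wide flat one at (413,178) fits the slide case. The network's button mark (row 202) sits about 5 px above the disc seen in the crop, so I'll measure the disc myself.

```bash
python3 - <<'E'
from h import *
from scipy.spatial.transform import Rotation as Ro
for n,(u0,v0),r in (("top",(424,207),9),("side",(334,158),8)):
    p=imaging.get_image(n); g=cv2.cvtColor(p["color"],cv2.COLOR_RGB2GRAY).astype(float)
    s=g[v0-r:v0+r+1,u0-r:u0+r+1]; t=(s.min()+s.max())/2; 
    k,lab,st,c=cv2.connectedComponentsWithStats((s>t).astype(np.uint8))
    for i in range(1,k):
        u,v=c[i]+[u0-r,v0-r]; print(n,st[i],np.round([u,v],1),np.round(ray_z(p,u,v,.058),4),np.round(pix2w(p,u,v),4))
    if n=="top":
        for u,v in ((349,150),(461,125),(474.5,177),(480,206),(370,232),(364,204)): print(u,v,np.round(pix2w(p,u,v),3),np.round(ray_z(p,u,v,.05),3),np.round(ray_z(p,u,v,.036),3))
o=monitor.get_obs(); print(Ro.from_rotvec(o["tool_rot"]).as_matrix().round(4))
E
```

```text
top [0 0 1 1 1] [415. 198.] [ 0.557 -0.205  0.058] [ 0.5592 -0.2092  0.0367]
top [13  0  6  7 22] [431.4 199.9] [ 0.5536 -0.2421  0.058 ] [ 0.5556 -0.2469  0.0378]
top [  3   3  13  13 126] [424.  206.7] [ 0.5376 -0.2253  0.058 ] [ 0.5376 -0.2253  0.0579]
top [14 10  5  9 20] [432.  213.5] [ 0.5226 -0.2432  0.058 ] [ 0.5239 -0.2478  0.0389]
top [ 0 18  1  1  1] [415. 216.] [ 0.5161 -0.2051  0.058 ] [ 0.5173 -0.2092  0.0371]
349 150 [ 0.678 -0.055  0.002] [ 0.667 -0.053  0.05 ] [ 0.67  -0.054  0.036]
461 125 [ 0.746 -0.328  0.001] [ 0.731 -0.313  0.05 ] [ 0.735 -0.317  0.036]
474.5 177 [ 0.617 -0.359  0.002] [ 0.609 -0.342  0.05 ] [ 0.612 -0.347  0.036]
480 206 [ 0.547 -0.371  0.002] [ 0.543 -0.354  0.05 ] [ 0.544 -0.359  0.036]
370 232 [ 0.478 -0.106  0.037] [ 0.478 -0.105  0.05 ] [ 0.478 -0.106  0.036]
364 204 [ 0.541 -0.09   0.05 ] [ 0.541 -0.09   0.05 ] [ 0.543 -0.091  0.036]
side [  0   0  17  11 129] [333.9 153.6] [ 0.5365 -0.2275  0.058 ] [ 0.5377 -0.2324  0.0545]
side [15 14  2  3  5] [341.6 165.2] [ 0.5056 -0.1819  0.058 ] [ 0.5121 -0.2127  0.0351]
[[ 2.298e-01  9.732e-01  0.000e+00]
 [ 9.732e-01 -2.298e-01  1.000e-04]
 [ 1.000e-04  0.000e+00 -1.000e+00]]
```

The disc centre is at (424,207), which gives (0.5375, −0.226, 0.058). The depth height, the case corners and the side view all agree. I'll move over at the current height with the fingers shut.

Emit:
{"name": "step_arm", "arguments": {"targets": [-0.025, 0.02, 0, 0, -0.055, 0.044, 0, 0, -0.085, 0.068, 0, 0, -0.115, 0.092, 0, 0, -0.145, 0.116, 0, 0, -0.175, 0.14, 0, 0, -0.205, 0.164, 0, 0, -0.235, 0.188, 0, 0, -0.265, 0.212, 0, 0, -0.295, 0.236, 0, 0, -0.325, 0.26, 0, 0, -0.355, 0.284, 0, 0], "grip": 0}}

```text
t: 1.6
tool_pos: [0.3388, 0.1959, 0.2317]
tool_rot: [2.463, 1.95, 0.002]
contact_force: [0.8, 0.4, -0.6]
opening: -0.0
```

Emit:
{"name": "step_arm", "arguments": {"targets": [-0.03, 0.024, 0, 0, -0.06, 0.048, 0, 0, -0.09, 0.072, 0, 0, -0.12, 0.096, 0, 0, -0.15, 0.12, 0, 0, -0.18, 0.143, 0, 0, -0.21, 0.167, 0, 0, -0.24, 0.191, 0, 0, -0.27, 0.215, 0.01, 0, -0.3, 0.239, 0.03, 0, -0.335, 0.267, 0.06, 0, -0.365, 0.29, 0.09, 0]}}

```text
t: 2.6
tool_pos: [0.5321, -0.2135, 0.1546]
tool_rot: [2.461, 1.947, 0.004]
contact_force: [1.0, 0.3, 0.2]
opening: 0.0
```

Emit:
{"name": "step_arm", "arguments": {"targets": [0, 0, 0.01, 0, 0, 0, 0.01, 0, 0, 0, 0.01, 0]}}

```text
t: 2.85
tool_pos: [0.5316, -0.2131, 0.1441]
tool_rot: [2.463, 1.948, 0.004]
contact_force: [0.2, 0.5, 0.7]
opening: -0.0002
```

```bash
python3 - <<'E'
from h import *
from scipy.spatial.transform import Rotation as Ro
o=monitor.get_obs(); R=Ro.from_rotvec(o["tool_rot"]).as_matrix(); print(o["tool_pos"],R.round(3),o["contact_force"],o["opening"])
print("tool shift to button",(R.T@(np.array([.5375,-.226,.058])-o["tool_pos"])).round(4))
p=imaging.get_image("side"); c=p["color"][80:250,220:420,::-1]; cv2.imwrite("pics/hover.png",cv2.resize(c,None,fx=3.5,fy=3.5,interpolation=cv2.INTER_CUBIC))
E
```

```text
[ 0.53164041 -0.21307257  0.144065  ] [[ 0.23   0.973  0.003]
 [ 0.973 -0.23   0.   ]
 [ 0.001  0.003 -1.   ]] [0.20802672 0.54617358 0.65473301] -0.00017613405744447834
tool shift to button [-0.0113  0.0085  0.0861]
```

View pics/hover.png

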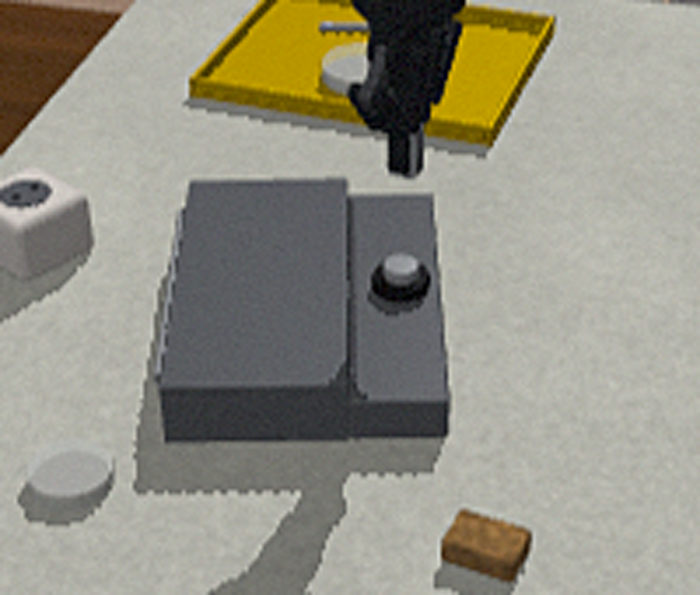

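The crop shows closed fingers above the button, with the tip at (405,172) and the button at (400,268). The lid is shut and the lateral correction is small. I'll centre and descend to about 12 mm above the button.

Emit:
{"name": "step_arm", "arguments": {"targets": [-0.006, 0.004, 0.01, 0, -0.0113, 0.0085, 0.025, 0, -0.0113, 0.0085, 0.04, 0, -0.0113, 0.0085, 0.055, 0, -0.0113, 0.0085, 0.068, 0, -0.0113, 0.0085, 0.074, 0, -0.0113, 0.0085, 0.074, 0, -0.0113, 0.0085, 0.074, 0]}}

```text
t: 3.57
tool_pos: [0.5386, -0.2258, 0.072]
tool_rot: [2.459, 1.948, 0.006]
contact_force: [0.5, -0.4, 0.1]
opening: -0.0002
```

```bash
python3 - <<'E'
from h import *
from scipy.spatial.transform import Rotation as Ro
o=monitor.get_obs(); R=Ro.from_rotvec(o["tool_rot"]).as_matrix(); print(o["tool_pos"],o["contact_force"])
print("tool shift to button",(R.T@(np.array([.5375,-.226,.058])-o["tool_pos"])).round(4))
E
```

```text
[ 0.53863088 -0.22580188  0.07200897] [ 0.49575992 -0.41688412  0.08039983]
tool shift to button [-0.0005 -0.0011  0.014 ]
```

Emit:
{"name": "step_arm", "arguments": {"targets": [0, -0.001, 0.005, 0, 0, -0.001, 0.01, 0, 0, -0.001, 0.013, 0, 0, -0.001, 0.015, 0, 0, -0.001, 0.017, 0, 0, -0.001, 0.0185, 0, 0, -0.001, 0.0195, 0, 0, -0.001, 0.0195, 0]}}

```text
t: 4.23
tool_pos: [0.5378, -0.2256, 0.0527]
tool_rot: [2.459, 1.948, 0.005]
contact_force: [-1.5, 0.6, 4.4]
opening: -0.0004
```

A force of 4.4 N at 5.3 mm down fits the spring. I'll check the lid.

```bash
python3 - <<'E'
from h import *
p=imaging.get_image("side"); c=p["color"][60:230,220:420,::-1]; cv2.imwrite("pics/press.png",cv2.resize(c,None,fx=3.5,fy=3.5,interpolation=cv2.INTER_CUBIC))
print(monitor.get_obs()["contact_force"])
E
```

```text
[-2.03567556  1.87956456  4.4287144 ]
```

View pics/press.png

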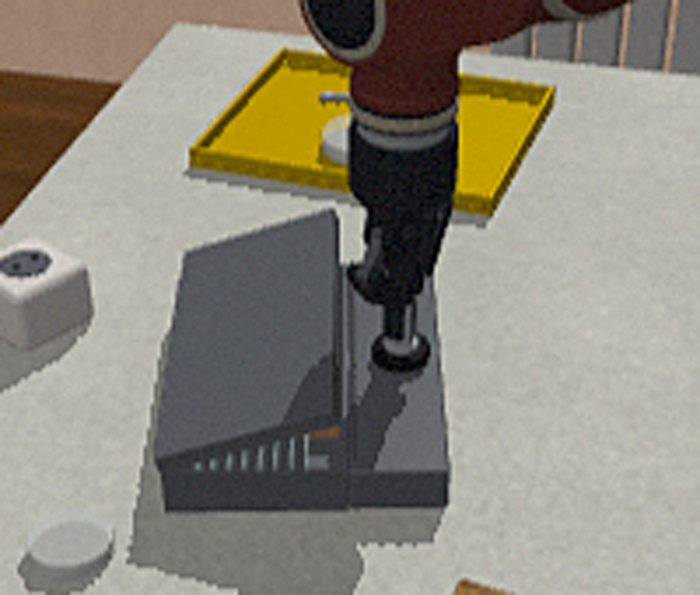

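The lid is unlatched and swinging up (left edge at (335,210)–(335,410)), clear of the gripper. I'll hold briefly and then lift straight up.

Emit:
{"name": "step_arm", "arguments": {"targets": [0, 0, 0, 0, 0, 0, 0, 0, 0, 0, 0, 0, 0, 0, 0, 0, 0, 0, 0, 0, 0, 0, 0, 0, 0, 0, 0, 0, 0, 0, 0, 0, 0, 0, 0, 0, 0, 0, 0, 0, 0, 0, 0, 0, 0, 0, 0, 0]}}

```text
t: 5.28
tool_pos: [0.5378, -0.2256, 0.0528]
tool_rot: [2.459, 1.948, 0.005]
contact_force: [-1.7, 0.2, 4.4]
opening: -0.0002
```

Emit:
{"name": "step_arm", "arguments": {"targets": [0, 0, -0.005, 0, 0, 0, -0.015, 0, 0, 0, -0.03, 0, 0, 0, -0.05, 0, 0, 0, -0.07, 0, 0, 0, -0.09, 0, 0, 0, -0.1, 0, 0, 0, -0.1, 0, 0, 0, -0.1, 0, 0, 0, -0.1, 0, 0, 0, -0.1, 0, 0, 0, -0.1, 0]}}

```text
t: 6.28
tool_pos: [0.5364, -0.225, 0.151]
tool_rot: [2.461, 1.95, 0.004]
contact_force: [-0.0, 0.3, -0.5]
opening: 0.0
```

```bash
python3 - <<'E'
from h import *
o=monitor.get_obs(); print(o["t"],o["tool_pos"],o["contact_force"],abs(o["dq"]).max())
p=imaging.get_image("side"); cv2.imwrite("pics/open.png",p["color"][:,:,::-1])
# button
g=cv2.cvtColor(p["color"],cv2.COLOR_RGB2GRAY)[145:170,325:345]
m=g>(int(g.min())+int(g.max()))/2; k,lab,st,c=cv2.connectedComponentsWithStats(m.astype(np.uint8)); print(st[1:].tolist(),(c[1:]+[325,145]).round(1).tolist())
# highest points of lid near case
f,cx,cy=K(p); v,u=np.mgrid[60:210,250:330]; d=p["depth"][60:210,250:330]
X=np.stack([(u-cx)/f*d,(v-cy)/f*d,d],-1)-p["t"]; W=X@np.array(p["R"]); ok=(d>0)&(W[...,2]>.06)&(W[...,2]<.25)&(W[...,0]>.55)&(W[...,0]<.85)
P=W[ok]; e=np.array([.967,-.0,0]); dirx=np.array([.968,.252]); h=P[:,:2]@dirx
A=np.polyfit(P[:,2],h,1); print(len(P),P[:,2].max(),"lean slope dh/dz",A, "angle from flat",np.pi/2+np.arctan(A[0]))
E
```

```text
6.2833 [ 0.53642991 -0.22502599  0.15102069] [-0.04599171  0.34106152 -0.49078895] 0.005657816183282101
[[0, 0, 20, 25, 294], [0, 22, 3, 3, 6], [4, 24, 1, 1, 1], [9, 24, 2, 1, 2]] [[335.3, 153.1], [325.7, 168.3], [329.0, 169.0], [334.5, 169.0]]
1234 0.2490095303079094 lean slope dh/dz [-0.33207257  0.68728251] angle from flat 1.2501808846323637
```

View pics/open.png

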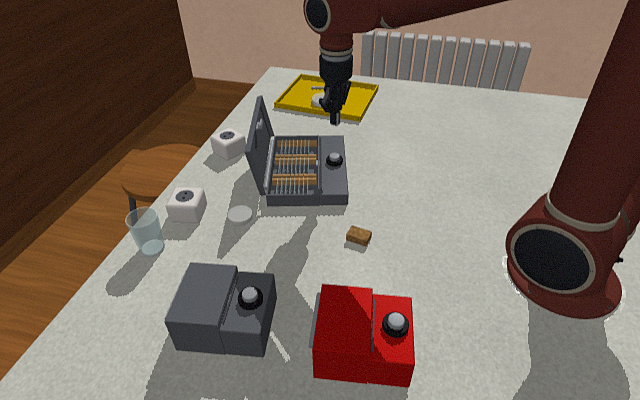

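The lid stands open, leaning back past vertical at (258,145). The button at (334,158) is visible and clear, and the instrument case is shut. My angle fit of 1.25 rad disagrees with the picture. It may include gripper pixels, so I'll redo it on the lid alone.

```bash
python3 - <<'E'
from h import *
p=imaging.get_image("side"); f,cx,cy=K(p)
def cloud(r0,r1,c0,c1):
    v,u=np.mgrid[r0:r1,c0:c1]; d=p["depth"][r0:r1,c0:c1]
    return np.where(d>0,1,np.nan)[...,None]*((np.stack([(u-cx)/f*d,(v-cy)/f*d,d],-1)-p["t"])@np.array(p["R"]))
W=cloud(95,200,240,278); P=W[(W[...,2]>.065)&(W[...,2]<.2)&(W[...,0]>.5)]
# plane by RANSAC with normal
rng=np.random.default_rng(0);best=(0,)
for _ in range(2000):
    a=P[rng.choice(len(P),3,False)]; n=np.cross(a[1]-a[0],a[2]-a[0]); L=np.linalg.norm(n)
    if L<1e-6: continue
    n/=L; w=abs((P-a[0])@n)<.003
    if w.sum()>best[0]: best=(w.sum(),n,w)
Q=P[best[2]]; n=np.linalg.svd(Q-Q.mean(0))[2][2]; n*=np.sign(-n[0]); print(len(P),len(Q),n.round(3),"z range",Q[:,2].min().round(3),Q[:,2].max().round(3),"angle", np.arctan2(-n[0]*.968-n[1]*.252,-n[2]))
B=cloud(152,160,329,340); print("button z",np.round(np.nanmax(B[...,2]),4),np.nanmedian(B[...,2]).round(4))
t=imaging.get_image("top"); c=t["color"][100:260,320:520,::-1]; cv2.imwrite("pics/open_top.png",cv2.resize(c,None,fx=3.5,fy=3.5))
E
```

```text
1251 802 [-0.953 -0.259  0.16 ] z range 0.065 0.164 angle 1.7310740963830855
button z 0.0591 0.0549
```

View pics/open_top.png

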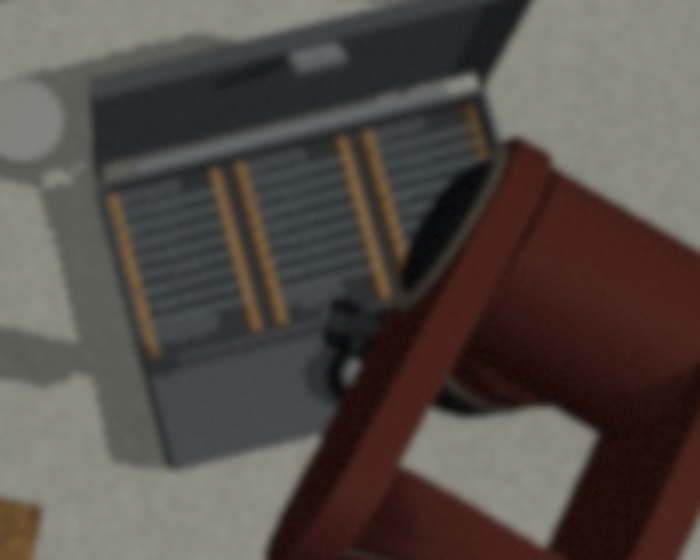

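The lid plane comes out at 1.73 rad, which is at the stop, and the button is back at 58–59 mm. The robot is clear, so I'm handing in.

```bash
python3 -c "
from h import *
print(ticket.finish_job())"
```

```text
the job is handed in; nothing more can be done
None
```

I pressed the slide case's release button straight down with closed fingers, about 5 mm at 4.4 N. The lid swung open, and I lifted about 98 mm clear so the button could come back up. The job is handed in, with no verdict reported.

**Last checks:**
- **Lid:** its plane measured about 1.73 rad, against a stop at 1.75.
- **Button:** the highest depth reading on it is 59 mm, against 58 mm for fully up. The median over that patch, which probably includes some of the collar, is 55 mm.
- **Instrument case:** it looks shut in the side picture; I did not measure its lid angle.
- **Robot:** TCP at 0.151 m, with contact force near zero.

**Checks that disagreed:**
- **Button position:** the network's mark in the top picture was about 5 px (10 mm) off the disc, so I used my own disc measurement instead.
- **Lid angle:** my first fit gave 1.25 rad, probably because gripper pixels were included. The plane fit on the lid alone replaced it.

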